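# Laying out the finds of a time capsule

### The job

Lay out the time capsule's finds for the visitors: gently set down the clasped pocket book flat in the long compartment of the grey finds tray, the closed round tin standing in the middle-sized compartment and the square glass ink bottle standing in the smallest one. Take the framed photograph out of the wooden rack and lean it, upright, against the long side of the old copper capsule that faces away from the robot, with the back of the frame against the copper and the picture facing out. The roll of tape, the spiral notebook and the round jar belong to the crew: leave them where they are.

Things in the scene. Friction and masses are not known exactly. Their poses are not given: they have to be found in the camera images.
- book_mid (a point): small old book lying flat, dark brown leather, cream page edges, two brass clasps at one long edge; 90 x 58 x 32 mm, 0.2 kg. Point: its centre, 16 mm above its underside; x along its 90 mm length, y across its 58 mm width (clasps at +y, spine at -y), z up. Grip it across the 58 mm. One of six things strewn on the cloth.
- tin_mid (a point): closed round tinplate tin with a ribbed lid (no hole), standing; 60 mm diameter, 44 mm high, 0.18 kg. Point at its centre, 22 mm above its underside; z up.
- ink_mid (a point): square amber glass ink bottle with a cork, standing; body 42 x 42 mm and 44 mm high, then a narrow neck and cork to 62 mm, 0.14 kg. Point on its upright centre line, 31 mm above its underside; x and y square to the flat sides, z up. Grip it across two flat sides of the body.
- frame_mid (a point): framed old photograph, dark wood, 170 mm high, 125 wide, 14 thick, 0.3 kg. Stands upright in the slot of a plate rack, foot 12 mm above the table, dowels 55 mm high: lift it straight up 50 mm or more. Point: its centre, 85 mm above its lower edge; x through its thickness (picture on the +x face, plain back at -x), y along its width, z to its upper edge. Grip the upper edge across the thickness.
- tray: grey open finds tray, fixed, 227 x 250 mm, 20 mm high; floor 4 mm thick, walls and dividers 5 mm thick, all 20 mm high. Origin: centre of its underside, z up. Compartments (cream liners): the long one at -x, centre (-50.5, 0) mm, inside 116 mm in x by 240 in y; the middle-sized one, centre (60.5, -50), inside 96 by 140; the smallest, centre (60.5, 72.5), inside 96 by 95.
- capsule: old, dark, tarnished copper box lying on its long side, fixed: 120 mm in x, 240 in y, 110 high, one end (+y) open. Origin: centre of its underside, z up. Its long side away from the robot is at x = +60 mm: the frame leans there, within 100 mm of mid-length, foot on the table 15 to 45 mm out from the copper, back on the box's top edge. Wood on cloth and copper does not slip at such an angle.
- tape: look-alike, to be left: roll of grey tape standing on its flat side, 64 mm diameter, 46 mm high, with an open hole of 39 mm through it. Origin at the centre of its underside.
- notebook: look-alike, to be left: modern pocket notebook lying flat, black cover, wire spiral on one short end; 98 x 62 x 16 mm. Origin at the centre of its underside; x along its length.
- jar: look-alike, to be left: round amber glass jar with a wide black screw cap, 46 mm diameter, 60 mm high, standing. Origin at the centre of its underside.
Not all that is in view belongs to the job. What is shaped like the part that bears book_mid but green or purple is not meant. What is shaped like the part that bears ink_mid but blue or turquoise is not meant.

How it is judged:
By the outcome, as a careful person would: the job done as asked, in the order asked, and still so for the second after the job is handed in, with the robot touching nothing.
It also fails if it takes over 115 s, if anything falls off the work surface, if the arm or the gripper's body presses on something with over 40 N, if the wrist force passes 120 N, or if a joint passes its speed limit or range.

### The arm

A 6-joint arm with a two-finger parallel gripper is mounted at the origin on the work surface. World frame = base frame: x ahead of the robot, y to its left, z up, the work surface at z = 0. Lengths are in m, angles in rad, forces in N, time in s.
With the tool pointing down it reaches from about 0.3 to 0.875 m from the base axis. Payload 6.4 kg.
Tool frame: the origin (TCP) lies at the very end of the fingers, on their centre line; the grasp point (between the pads) lies 19 mm behind it; x points along the fingers, y is the direction in which the jaws open and shut, and the axes are right-handed (so a half turn about x gives the same grasp; the last joint's range is limited). The gripper opens to 85 mm and grips with 20 to 120 N. Pads are 22 mm wide; open, the fingers measure 114 mm over their backs; the gripper's body (76 mm by 85 mm) begins 54 mm behind the grasp point. The pads swing forward as they close: fully open they stand 13 mm farther back than shut.
Start: joints at [1.031, 0.181, 1.607, -0, 1.354, -0.206], TCP at [0.188, 0.543, 0.231] pointing down, gripper open.
Joint ranges: [-2.99, 2.99], [-0.89, 2.07], [0.3, 2.58], [-1.14, 4.28], [0, 2.63], [-3.12, 3.12]. Speed limits (rad/s): [2.57, 2.57, 3.01, 3.14, 3.14, 3.14].

### API

Orientations are given as a unit quaternion [w, x, y, z].
In Python, from bench import status, optics, hand_in gives the robot as it stands. The module is installed in compiled form; this text tells all that it offers.
- The arm moves only by the shell command python3 -m jog 'ROWS'. ROWS is JSON, one flat list of numbers, 5 for each row, row after row: the shift along the tool's x, y, z in mm, then the turn about the tool's x in degrees, then the opening in per cent of the stroke, from 0 (shut) to 100 (fully open). In form: [tx, ty, tz, yaw, gripper, tx, ty, tz, yaw, gripper, ...]. A call has exactly 5 rows; each row is the pose to reach, as a shift and turn from the pose commanded when the call began, along the tool's axes at that moment; what a row does not reach only later rows make up. A row lasts 1/10 s, in which the tool goes at most 50 mm and 8.59 degrees, less where a joint would pass 70% of its speed; a pose out of reach is approached as far as the arm can. A call with a gripper value outside its range is refused whole. The fingers move at their own pace and stop on an object; the grip force is fixed at half the most. Time passes only in rows, so rows that repeat a pose let the fingers close, or fill a call up. It gives the time, the measured TCP pose, the force and the opening at its end, in the units of the state.
- status.get_obs(): the state, without advancing time (a new reading comes with each control period).
- optics.camera(name): name is "scene" or "side" or "wrist"; returns the picture (420x560x3 uint8, red, green, blue); there is no depth.
- optics.get_calibration(name): a dict with "vertical_fov" (degrees; the focal length in pixels is half the picture's height over the tangent of half this angle, whatever the lens; pixels are square), "cx", "cy" (the principal point, pixels), "k1" (the pictures are not rectified: a ray, as slopes to the right and down, at radius r is drawn at 1 + k1 r^2 times it, then the intrinsics apply), "extrinsics" (4x4, takes a point from camera to world coordinates). Camera axes: x right, y up, looking along -z (the intrinsics and any distortion apply to the point x, -y, -z); pixel columns grow to the right and rows downward; lengths in m; the calibration is good to about 2 mm. A picture is of the moment at which its call begins: read the wrist's pose just before it. get_calibration takes no time and is no camera call; for the wrist camera it gives the pose at the moment of the call.
- hand_in(): hands the job in, once; it reports no verdict.
The state is a dict: "time_s": time; "q": joint angles; "dq": joint speeds; "joint_efforts": joint torques, N m; "eef_pos": TCP position; "eef_rot": TCP orientation; "wrist_force": force on the tool from outside, world axes, zero at the start; "torque": the same for the moment, N m; "opening": opening from 0.0 (shut) to 1.0 (fully open).
Only numpy, scipy, OpenCV 4.12 (cv2) and the standard library are available. Lean on these libraries where they do the work, as an engineer would, in place of code of your own. Each camera call takes 0.05 s, during which the arm holds its last target. There are 200 camera calls.

## Working session

There is one attempt and no reset: what is moved stays moved. The work goes in short steps, Python scripts to look and compute and a shell command to move; the robot and the scene stay as the last step left them, time stands still between calls to the robot, and variables do not carry over. Pictures are saved under pics/ and viewed, on a budget of 14 in all, crops included, one or two more only if the job needs it, and the job is handed in when it is done.

```bash
mkdir -p pics; python3 - <<'E'
from bench import status, optics
import cv2
print(status.get_obs())
for n in("scene","side"):
    c=optics.get_calibration(n);print(n,c)
    cv2.imwrite(f"pics/{n}0.png",optics.camera(n)[:,:,::-1])
E
```

```text
{'time_s': 0.0, 'q': array([ 1.03069180e+00,  1.81539143e-01,  1.60802257e+00, -2.59784806e-05,
        1.35377739e+00, -2.06271863e-01]), 'dq': array([ 0.00017032,  0.00069774,  0.00049125, -0.00060764,  0.00213147,
       -0.00014924]), 'joint_efforts': array([-2.21005248e-03, -4.44854379e+01, -3.51340020e+01, -4.56611569e-04,
        8.86746333e-03, -5.34723438e-05]), 'eef_pos': array([0.18809298, 0.5427788 , 0.23037817]), 'eef_rot': array([ 0.69706255,  0.11690014,  0.69749609, -0.1180566 ]), 'wrist_force': array([-0.05013962,  0.70040669, -0.80445663]), 'torque': array([ 0.0063183 , -0.00327075,  0.03079253]), 'opening': 1.0021107534828106}
scene {'vertical_fov': 49.80785321762828, 'cx': 278.12141499174965, 'cy': 210.58277295874672, 'k1': -0.1418516444029871, 'extrinsics': array([[-8.45312187e-02, -7.80757450e-01,  6.19089878e-01,
         1.29363285e+00],
       [ 9.96420722e-01, -6.65259730e-02,  5.21539926e-02,
         1.06915447e-01],
       [ 4.65938303e-04,  6.21282624e-01,  7.83586424e-01,
         1.13747350e+00],
       [ 0.00000000e+00,  0.00000000e+00,  0.00000000e+00,
         1.00000000e+00]])}
side {'vertical_fov': 55.684457025181196, 'cx': 279.76970089895366, 'cy': 212.18037572704918, 'k1': 0.008428911423196468, 'extrinsics': array([[ 0.83594599,  0.32158499, -0.4447217 ,  0.06392435],
       [-0.54852563,  0.5157416 , -0.6581263 , -0.60316266],
       [ 0.01771794,  0.7940993 ,  0.60752974,  0.66558568],
       [ 0.        ,  0.        ,  0.        ,  1.        ]])}
```

View pics/scene0.png

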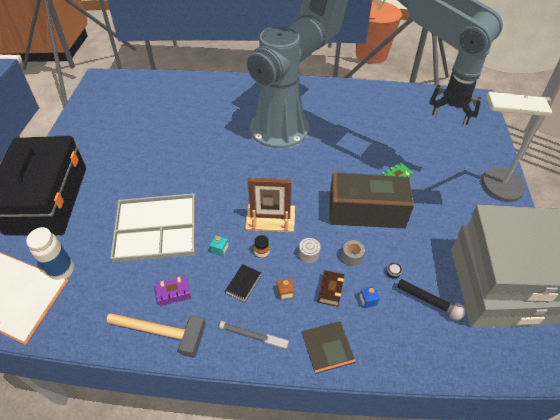

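View pics/side0.png

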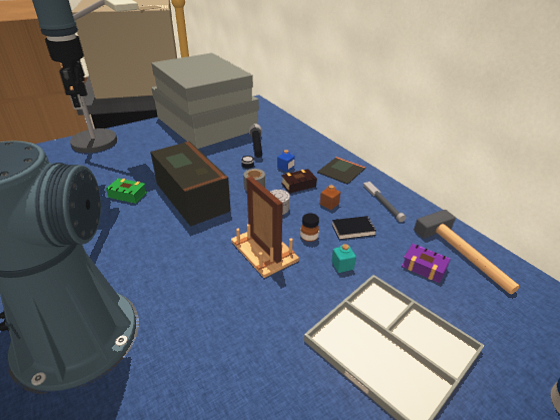

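The scene view shows these candidates:
- **Book:** brown at (332,288). The purple (172,290) and green (397,172) ones are decoys, and the black notebook is at (243,282).
- **Tin:** lidded, at (310,250). The tape with its hole is at (353,253).
- **Ink bottle:** amber square at (286,289). The blue (369,296) and turquoise (218,244) ones are decoys, and the jar is at (262,246).
- **Fixed things and frame:** frame in the rack at (270,200), capsule at (370,200), tray at (155,227).

I choose brown, lidded and amber square, and will check them in one close crop.

```bash
cat > h.py <<'E'
import numpy as np, cv2
from bench import status, optics
from scipy.spatial.transform import Rotation as R
def rays(c,uv):
    f=210/np.tan(np.radians(c["vertical_fov"])/2)
    K=np.array([[f,0,c["cx"]],[0,f,c["cy"]],[0,0,1]])
    p=cv2.undistortPoints(np.array(uv,float).reshape(-1,1,2),K,np.array([c["k1"],0,0,0,0.]))[:,0]
    E=c["extrinsics"];d=np.c_[p[:,0],-p[:,1],-np.ones(len(p))]@E[:3,:3].T
    return E[:3,3],d
def plane(c,uv,z):
    o,d=rays(c,uv);return o+d*((z-o[2])/d[:,2])[:,None]
def proj(c,P):
    f=210/np.tan(np.radians(c["vertical_fov"])/2);E=c["extrinsics"]
    q=(np.atleast_2d(P)-E[:3,3])@E[:3,:3];s=np.c_[q[:,0],-q[:,1]]/-q[:,2:]
    s=s*(1+c["k1"]*(s**2).sum(1,keepdims=True));return s*f+[c["cx"],c["cy"]]
def tri(ca,a,cb,b):
    o1,d1=rays(ca,[a]);o2,d2=rays(cb,[b]);d1,d2=d1[0],d2[0]
    s=np.linalg.lstsq(np.c_[d1,-d2],o2-o1,rcond=None)[0]
    p,q=o1+s[0]*d1,o2+s[1]*d2;return (p+q)/2,np.linalg.norm(p-q)
def tool():
    o=status.get_obs();w=o["eef_rot"];return o["eef_pos"],R.from_quat([w[1],w[2],w[3],w[0]]).as_matrix()
def shift(target):
    p,M=tool();return np.round(M.T@(np.array(target)-p)*1000,1)
def yaw(ydir):
    "turn about tool x bringing tool y onto +-ydir (deg)"
    p,M=tool();v=M.T@np.array(ydir,float);a=np.degrees(np.arctan2(v[2],v[1]));return (a+90)%180-90
E
python3 - <<'E'
from h import *
im=cv2.imread("pics/scene0.png");s=cv2.imread("pics/side0.png")
a=cv2.resize(im[225:315,205:405],None,fx=4,fy=4,interpolation=cv2.INTER_CUBIC)
b=cv2.resize(im[165:265,100:200],None,fx=2.3,fy=2.3,interpolation=cv2.INTER_CUBIC)
c=cv2.resize(im[165:265,230:420],None,fx=2.3,fy=2.3,interpolation=cv2.INTER_CUBIC)
o=np.zeros((600,800,3),np.uint8);o[:360]=a;o[365:595,:230]=b;o[365:595,240:240+c.shape[1]]=c
cv2.imwrite("pics/crop0.png",o)
c=optics.get_calibration("scene")
for n,uv,z in[("book",(332,288),.025),("tin",(310,250),.025),("ink",(286,289),.03),("tape",(353,253),.03),("jar",(262,246),.03),("notebook",(243,282),.012),("trayc",(155,228),.02),("frame top",(271,181),.18),("cap",(370,187),.11),("blue",(369,296),.03),("turq",(218,244),.03),("rack",(270,220),.02)]:
    print(n,plane(c,[uv],z)[0].round(3))
p,M=tool();print(M.round(3))
E
```

```text
book [0.676 0.205 0.025]
tin [0.554 0.139 0.025]
ink [0.692 0.078 0.03 ]
tape [0.558 0.265 0.03 ]
jar [ 0.555 -0.003  0.03 ]
notebook [ 0.67  -0.045  0.012]
trayc [ 0.512 -0.341  0.02 ]
frame top [0.432 0.014 0.18 ]
cap [0.367 0.309 0.11 ]
blue [0.696 0.307 0.03 ]
turq [ 0.56  -0.133  0.03 ]
rack [0.45  0.011 0.02 ]
[[-0.001  0.328  0.945]
 [-0.001  0.945 -0.328]
 [-1.    -0.002 -0.   ]]
```

View pics/crop0.png

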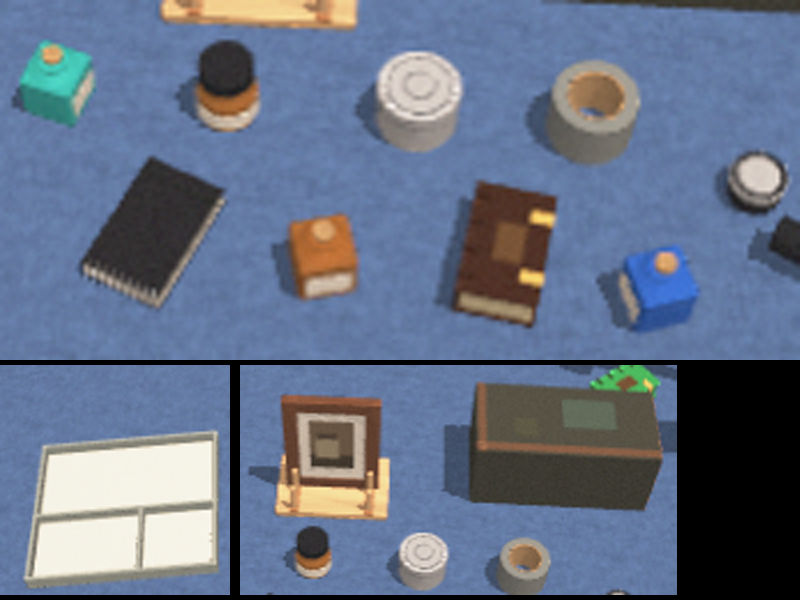

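The crop confirms the choices: brown book with brass clasps on its +y side, lidded tin, and amber bottle with a cork and square body. The tray's long compartment is on the robot side, the smallest at +y. The capsule's open end is to be checked.

```bash
python3 - <<'E'
from h import *
c=optics.get_calibration("scene")
def A(p):return np.array(p)/4+[205,225]
def B(p):return (np.array(p)-[0,365])/2.3+[100,165]
def C(p):return (np.array(p)-[240,365])/2.3+[230,165]
def rep(n,P):
    P=plane(c,P[0],P[1]);print(n,"ctr",P.mean(0).round(4),"sides",np.linalg.norm(P-np.roll(P,-1,0),axis=1).round(3))
    for i in range(len(P)):
        d=P[(i+1)%len(P)]-P[i];print("   ang",np.degrees(np.arctan2(d[1],d[0])).round(1),end="")
    print();print(P.round(3).tolist())
rep("tray",(B([(44,445),(217,432),(217,570),(26,585)]),.02))
rep("cap",(C([(474,385),(648,392),(661,454),(470,450)]),.11))
rep("book",(A([(478,182),(557,193),(541,306),(459,292)]),.032))
rep("ink",(A([(290,222),(348,214),(356,268),(300,278)]),.044))
print(plane(c,A([(322,231)]),.062),"tin",plane(c,A([(419,85)]),.044))
print("frame top front",plane(c,C([(283,398),(381,401)]),.182))
s=optics.get_calibration("side")
print(proj(s,[[.66,.2,.03],[.55,.14,.04]]))
for t in ([.676,.205,.2],):print(shift(t))
for f in (.5,1):pass
c=optics.get_calibration("wrist");p,M=tool();print("wristcam in tool",(M.T@(c["extrinsics"][:3,3]-p)).round(3),(M.T@c["extrinsics"][:3,:3]).round(2).tolist(),c["vertical_fov"])
E
```

```text
tray ctr [ 0.5029 -0.3445  0.02  ] sides [0.248 0.234 0.248 0.236]
   ang 100.3   ang 11.4   ang -79.3   ang -168.5
[[0.41, -0.49, 0.02], [0.366, -0.246, 0.02], [0.595, -0.2, 0.02], [0.641, -0.443, 0.02]]
cap ctr [0.3733 0.3115 0.11  ] sides [0.237 0.109 0.248 0.115]
   ang 92.1   ang 3.5   ang -86.6   ang 178.0
[[0.322, 0.192, 0.11], [0.313, 0.43, 0.11], [0.422, 0.436, 0.11], [0.437, 0.188, 0.11]]
book ctr [0.6717 0.2052 0.032 ] sides [0.056 0.09  0.056 0.089]
   ang 85.3   ang -6.9   ang -96.4   ang 173.0
[[0.625, 0.183, 0.032], [0.63, 0.239, 0.032], [0.719, 0.228, 0.032], [0.713, 0.172, 0.032]]
ink ctr [0.6911 0.0776 0.044 ] sides [0.041 0.042 0.039 0.044]
   ang 103.8   ang 11.2   ang -73.9   ang -166.2
[[0.675, 0.053, 0.044], [0.665, 0.093, 0.044], [0.707, 0.101, 0.044], [0.718, 0.064, 0.044]]
[[0.69023711 0.07624107 0.062     ]] tin [[0.55379419 0.13696952 0.044     ]]
frame top front [[ 0.43245057 -0.05002768  0.182     ]
 [ 0.42718391  0.07152784  0.182     ]]
[[295.43122059 178.07546735]
 [275.22899369 196.4947519 ]]
[  30.5 -159.3  571.7]
wristcam in tool [-0.142  0.001 -0.066] [[-0.0, 0.26, -0.96], [1.0, 0.0, -0.0], [0.0, -0.96, -0.26]] 66.2857994815897
```

```bash
python3 -m jog '[6,-14,48,0,100, 12,-27,96,0,100, 18,-41,144,0,100, 24,-54,192,0,100, 30,-68,240,0,100]'
python3 -m jog '[6,-14,48,0,100, 12,-27,96,0,100, 18,-41,144,0,100, 24,-54,192,0,100, 30,-68,240,0,100]'
python3 -m jog '[6,-14,48,-6,100, 11,-24,89,-12.5,100, 11,-24,89,-12.5,100, 11,-24,89,-12.5,100, 11,-24,89,-12.5,100]'
python3 - <<'E'
from h import *
c=optics.get_calibration("wrist");im=optics.camera("wrist")
np.save("pics/w1.npy",c);cv2.imwrite("pics/w1.png",im[:,:,::-1])
print(shift([.6717,.2052,.004]),yaw([np.sin(np.radians(6.6)),np.cos(np.radians(6.6)),0]),tool())
print(proj(c,[[.6717,.2052,.032]]))
E
```

```text
time_s: 0.6
eef_pos: [0.393, 0.3997, 0.2009]
eef_rot: [0.697, 0.117, 0.697, -0.117]
wrist_force: [0.3, 0.6, 0.4]
opening: 1.002
time_s: 1.1
eef_pos: [0.5965, 0.2575, 0.1708]
eef_rot: [0.697, 0.117, 0.698, -0.118]
wrist_force: [0.2, 0.7, 0.8]
opening: 1.001
time_s: 1.6
eef_pos: [0.6705, 0.2079, 0.1602]
eef_rot: [0.705, 0.041, 0.706, -0.041]
wrist_force: [0.1, -0.1, 0.1]
opening: 0.999
[156.6  -2.9   1.7] 0.01776872295984333 (array([0.67046277, 0.20822988, 0.16057069]), array([[-6.95619839e-04,  1.14629151e-01,  9.93408110e-01],
       [ 1.85887817e-04,  9.93408348e-01, -1.14629048e-01],
       [-9.99999741e-01,  1.04924225e-04, -7.12342718e-04]]))
[[272.85824253 200.97837613]]
```

View pics/w1.png

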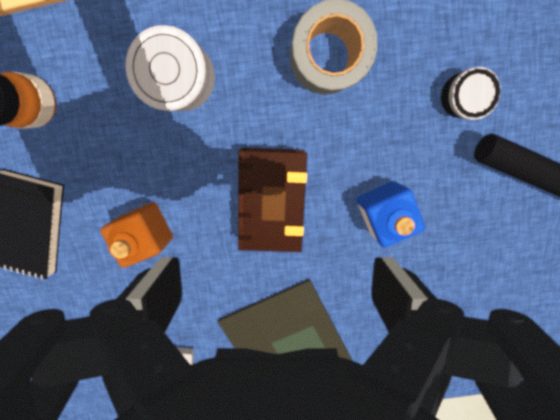

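The wrist view shows the book upright at centre, corners (238,149)-(302,252), matching the prediction (273,201). Tin lid is near (166,67), with the amber bottle cork at (122,250).

```bash
python3 - <<'E'
from h import *
c=np.load("pics/w1.npy",allow_pickle=True).item()
P=plane(c,[(238,149),(306,152),(302,252),(239,250)],.032);print(P.round(4).tolist(),P.mean(0))
for a,b in((0,3),(1,2)):
    d=P[b]-P[a];print(np.degrees(np.arctan2(d[1],d[0])),np.linalg.norm(d))
print("tin",plane(c,[(166,67)],.044),"ink cork",plane(c,[(122,250)],.062))
print(shift([*P.mean(0)[:2],.004]))
im=cv2.imread("pics/w1.png");h=cv2.cvtColor(im,cv2.COLOR_BGR2HSV)
m=cv2.inRange(h,(5,160,90),(18,255,255));m[:190]=0;m[:,:90]=0;m[280:]=0;m[:,190:]=0
k=max(cv2.findContours(m,0,2)[0],key=cv2.contourArea);print(cv2.boundingRect(k),cv2.minAreaRect(k))
E
```

```text
[[0.6241, 0.1817, 0.032], [0.6331, 0.2376, 0.032], [0.7221, 0.2258, 0.032], [0.7136, 0.1693, 0.032]] [0.67320779 0.20360343 0.032     ]
-7.84698119281555 0.09036736643706396
-7.567961055264286 0.0898066826769082
tin [[0.55580414 0.1378463  0.044     ]] ink cork [[0.69087675 0.07939771 0.062     ]]
[156.6  -4.3   3.4]
(101, 204, 71, 63) ((137.1000213623047, 235.70001220703125), (48.74628448486328, 61.26826477050781), 63.43495178222656)
```

```bash
python3 -m jog '[45,-4,3,1,100, 90,-4,3,1,100, 125,-4,3,1,100, 145,-4,3,1,100, 156,-4,3,1,100]'
python3 -m jog '[0,0,0,0,100, 0,0,0,0,20, 0,0,0,0,20, 0,0,0,0,20, 0,0,0,0,20]'
python3 -m jog '[0,0,0,0,20, 0,0,0,0,20, -10,0,0,0,20, -30,0,0,0,20, -60,0,0,0,20]'
```

```text
time_s: 2.15
eef_pos: [0.6724, 0.2037, 0.0029]
eef_rot: [0.705, 0.046, 0.706, -0.047]
wrist_force: [0.3, 0.4, 0.0]
opening: 0.998
time_s: 2.65
eef_pos: [0.6761, 0.2031, 0.0075]
eef_rot: [0.707, 0.047, 0.704, -0.047]
wrist_force: [-0.2, 0.0, 6.5]
opening: 0.661
time_s: 3.15
eef_pos: [0.6723, 0.2025, 0.0641]
eef_rot: [0.704, 0.047, 0.707, -0.047]
wrist_force: [0.2, 0.9, -2.6]
opening: 0.666
```

```bash
python3 -m jog '[-20,-46,-11,0,20, -40,-92,-23,0,20, -50,-139,-35,0,20, -50,-186,-46,0,20, -50,-232,-58,0,20]'
python3 -m jog '[0,-46,-11,-3,20, 0,-92,-23,-7,20, 0,-139,-35,-11,20, 0,-186,-46,-15,20, 0,-232,-58,-18.5,20]'
python3 - <<'E'
from h import *
a=np.radians(11);print(tool()[0],shift([.453,-.354,.114]),yaw([-np.sin(a),np.cos(a),0]))
E
```

```text
time_s: 3.65
eef_pos: [0.5856, -0.0213, 0.1171]
eef_rot: [0.707, 0.047, 0.704, -0.047]
wrist_force: [0.8, -0.6, -2.9]
opening: 0.671
time_s: 4.15
eef_pos: [0.4969, -0.2437, 0.1164]
eef_rot: [0.704, -0.068, 0.703, 0.067]
wrist_force: [0.8, -0.1, -1.9]
opening: 0.665
[ 0.49689163 -0.24373563  0.11643256] [  2.5 -99.8 -64.2] 0.026285196288981183
```

```bash
python3 -m jog '[0,-40,-26,0,20, 0,-80,-50,0,20, 0,-100,-64,0,20, 0,-100,-64,0,20, 0,-100,-64,0,20]'
python3 - <<'E'
from h import *
a=np.radians(11);M=np.array([[np.cos(a),-np.sin(a)],[np.sin(a),np.cos(a)]])
c=optics.get_calibration("wrist");im=optics.camera("wrist")[:,:,::-1].copy();np.save("pics/w2.npy",c);cv2.imwrite("pics/w2raw.png",im)
print(tool()[0],shift([.453,-.354,.015]))
for x,y in((-113.5,-125),(-113.5,125),(113.5,125),(113.5,-125)):
    P=np.r_[[.5029,-.3445]+M@np.array([x,y])/1e3,.02];u=proj(c,[P])[0];print(u.round())
    cv2.circle(im,tuple(int(v) for v in u),4,(0,0,255),1)
cv2.imwrite("pics/w2.png",im)
E
```

```text
time_s: 4.65
eef_pos: [0.4533, -0.3524, 0.1156]
eef_rot: [0.704, -0.067, 0.704, 0.066]
wrist_force: [0.2, 0.9, -1.9]
opening: 0.667
[ 0.45363967 -0.3514828   0.11532319] [100.3  -2.3  -1.1]
[102. 126.]
[445. 125.]
[410. 379.]
[140. 380.]
```

View pics/w2.png

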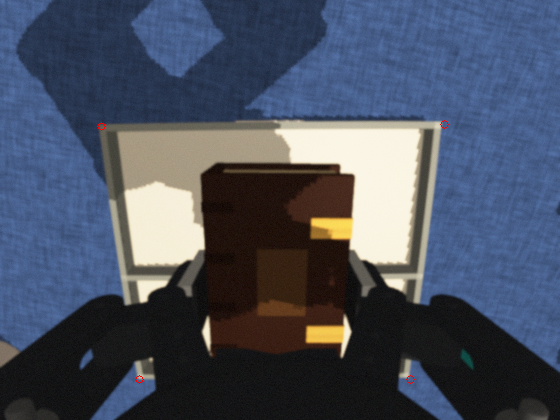

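The overlay matches the tray's corners, e.g. (102,126) and (445,125), and the book is centred in the jaws. I lower it now.

```bash
python3 -m jog '[40,-2,-1,0,20, 70,-2,-1,0,20, 90,-2,-1,0,20, 97,-2,-1,0,20, 101,-2,-1,0,20]'
python3 -m jog '[0.5,0,0,0,20, 1,0,0,0,20, 1.5,0,0,0,20, 2,0,0,0,20, 2,0,0,0,20]'
```

```text
time_s: 5.2
eef_pos: [0.4534, -0.3529, 0.0134]
eef_rot: [0.704, -0.067, 0.704, 0.068]
wrist_force: [0.3, 0.3, -2.4]
opening: 0.667
time_s: 5.7
eef_pos: [0.453, -0.3544, 0.012]
eef_rot: [0.704, -0.067, 0.704, 0.067]
wrist_force: [-0.2, -0.7, -2.8]
opening: 0.663
```

```bash
python3 -m jog '[1,0,0,0,20, 2,0,0,0,20, 3,0,0,0,20, 3,0,0,0,20, 3,0,0,0,20]'
```

```text
time_s: 6.2
eef_pos: [0.4531, -0.3544, 0.0114]
eef_rot: [0.704, -0.067, 0.704, 0.067]
wrist_force: [-7.9, 7.5, 22.1]
opening: 0.664
```

```bash
python3 -m jog '[-1,0,0,0,20, -2,0,0,0,20, -2,0,0,0,75, -2,0,0,0,90, -2,0,0,0,90]'
python3 -m jog '[-2,0,0,0,90, -10,0,0,0,90, -40,0,0,0,90, -80,0,0,0,90, -110,0,0,0,90]'
python3 - <<'E'
from h import *
print(tool()[0],shift([.5557,.1378,.13]),yaw([0,1,0]))
E
```

```text
time_s: 6.7
eef_pos: [0.4529, -0.3542, 0.0104]
eef_rot: [0.704, -0.067, 0.704, 0.067]
wrist_force: [-0.5, 0.7, -0.4]
opening: 0.901
time_s: 7.2
eef_pos: [0.4533, -0.3546, 0.1233]
eef_rot: [0.704, -0.068, 0.704, 0.066]
wrist_force: [1.2, -0.5, -0.0]
opening: 0.902
[ 0.45334341 -0.35461179  0.12325604] [ -7.3 464.2 193.5] 10.878635139972957
```

```bash
python3 -m jog '[-10,25,40,0,100, -10,50,82,0,100, -10,80,120,0,100, -10,115,155,0,100, -10,160,175,0,100]'
python3 -m jog '[0,49,3,0,100, 0,98,6,0,100, 0,147,9,0,100, 0,196,14,0,100, 0,245,18,0,100]'
python3 - <<'E'
from h import *
c=optics.get_calibration("wrist");im=optics.camera("wrist");np.save("pics/w3.npy",c);cv2.imwrite("pics/w3.png",im[:,:,::-1])
g=cv2.cvtColor(im,cv2.COLOR_RGB2HSV);m=cv2.inRange(g,(0,0,110),(180,60,255));m[260:]=0
for k in cv2.findContours(m,0,2)[0]:
    if cv2.contourArea(k)>800:print(cv2.contourArea(k),cv2.boundingRect(k))
print(tool()[0],shift([.5557,.1378,.010]),proj(c,[[.5557,.1378,.044],[.5557,.1378,.0]]))
E
```

```text
time_s: 7.7
eef_pos: [0.5969, -0.1631, 0.1317]
eef_rot: [0.705, -0.067, 0.703, 0.066]
wrist_force: [0.8, -0.2, 0.4]
opening: 1.001
time_s: 8.2
eef_pos: [0.5658, 0.0819, 0.1315]
eef_rot: [0.704, -0.067, 0.704, 0.067]
wrist_force: [0.5, 0.2, 0.2]
opening: 1.001
1596.0 (472, 203, 84, 57)
6080.0 (310, 168, 95, 85)
828.0 (33, 146, 33, 38)
[0.56406857 0.08913215 0.13126734] [121.5  48.9   1.1] [[352.08257225 212.68244429]
 [340.74512163 198.6494735 ]]
```

View pics/w3.png

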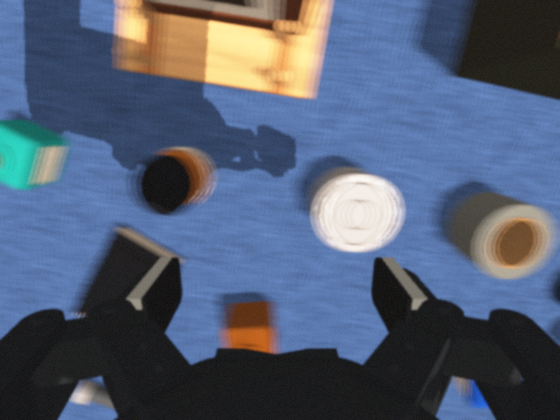

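The wrist view (slightly blurred by motion) has the lid at (357,212) against (352,213) predicted. It has no hole, so it is the tin; the tape is at (510,240). I grasp it.

```bash
python3 -m jog '[10,25,1,0,100, 20,45,1,0,100, 40,49,1,0,100, 70,49,1,0,100, 95,49,1,0,100]'
python3 - <<'E'
from h import *
print(tool()[0],shift([.5557,.1378,.010]))
E
```

```text
time_s: 8.75
eef_pos: [0.5579, 0.1286, 0.0352]
eef_rot: [0.704, -0.067, 0.704, 0.067]
wrist_force: [0.9, 0.2, -1.1]
opening: 1.004
[0.55785716 0.12857856 0.03518251] [25.2  9.5 -0.4]
```

```bash
python3 -m jog '[0,9,0,0,100, 10,9,0,0,100, 20,9,0,0,100, 25,9,0,0,100, 25,9,0,0,100]'
python3 -m jog '[0,0,0,0,20, 0,0,0,0,20, 0,0,0,0,20, 0,0,0,0,20, 0,0,0,0,20]'
python3 -m jog '[0,0,0,0,20, -10,0,0,0,20, -40,0,0,0,20, -80,0,0,0,20, -115,0,0,0,20]'
python3 - <<'E'
from h import *
print(tool()[0],shift([.572,-.382,.125]))
E
```

```text
time_s: 9.25
eef_pos: [0.5558, 0.137, 0.0103]
eef_rot: [0.704, -0.067, 0.704, 0.067]
wrist_force: [0.2, -0.5, 0.3]
opening: 1.001
time_s: 9.75
eef_pos: [0.557, 0.1371, 0.0116]
eef_rot: [0.705, -0.067, 0.703, 0.067]
wrist_force: [0.4, -0.8, 6.2]
opening: 0.688
time_s: 10.25
eef_pos: [0.5555, 0.1371, 0.127]
eef_rot: [0.704, -0.067, 0.704, 0.067]
wrist_force: [1.1, -0.5, -0.8]
opening: 0.688
[0.55551874 0.13714661 0.12704236] [   2.  -512.9  -81.7]
```

```bash
python3 -m jog '[0,-46,6,0,20, 0,-95,8,0,20, 0,-145,4,0,20, 0,-194,0,0,20, 0,-243,-5,0,20]'
python3 -m jog '[0,-48,-12,0,20, 0,-96,-24,0,20, 0,-144,-36,0,20, 0,-192,-50,0,20, 0,-240,-64,0,20]'
python3 -m jog '[0,-20,-8,0,20, 0,-30,-13,0,20, 0,-30,-13,0,20, 0,-30,-13,0,20, 0,-30,-13,0,20]'
python3 - <<'E'
from h import *
c=optics.get_calibration("wrist");im=optics.camera("wrist");np.save("pics/w4.npy",c);cv2.imwrite("pics/w4.png",im[:,:,::-1])
a=np.radians(11);M=np.array([[np.cos(a),-np.sin(a)],[np.sin(a),np.cos(a)]])
print(tool()[0],shift([.572,-.382,.016]))
for x,y in((-113.5,-125),(-113.5,125),(113.5,125),(113.5,-125)):
    P=np.r_[[.5029,-.3445]+M@np.array([x,y])/1e3,.02];print(proj(c,[P])[0].round())
E
```

```text
time_s: 10.75
eef_pos: [0.5966, -0.1041, 0.1258]
eef_rot: [0.704, -0.067, 0.704, 0.067]
wrist_force: [0.9, 0.3, -1.8]
opening: 0.681
time_s: 11.25
eef_pos: [0.5786, -0.3518, 0.1256]
eef_rot: [0.704, -0.067, 0.704, 0.067]
wrist_force: [1.0, -0.4, -1.2]
opening: 0.689
time_s: 11.75
eef_pos: [0.5729, -0.3799, 0.1255]
eef_rot: [0.704, -0.067, 0.704, 0.068]
wrist_force: [0.6, -0.9, -1.4]
opening: 0.683
[ 0.57296721 -0.38001028  0.12562062] [109.6  -1.8  -1.3]
[163. -43.]
[523. -36.]
[477. 264.]
[185. 265.]
```

View pics/w4.png

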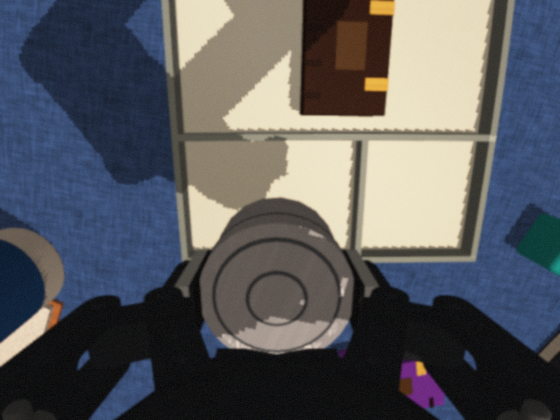

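Tray edges agree with the prediction to about 4 px: bottom-right corner (477,260), middle compartment between x=188 and 355. The book lies flat. I lower the tin.

```bash
python3 -m jog '[40,-2,-1,0,20, 75,-2,-1,0,20, 95,-2,-1,0,20, 104,-2,-1,0,20, 109,-2,-1,0,20]'
python3 -m jog '[0.5,0,0,0,20, 1,0,0,0,20, 1.5,0,0,0,20, 1.5,0,0,0,20, 1.5,0,0,0,20]'
```

```text
time_s: 12.3
eef_pos: [0.572, -0.3831, 0.016]
eef_rot: [0.704, -0.067, 0.704, 0.068]
wrist_force: [-0.6, -0.8, -1.0]
opening: 0.683
time_s: 12.8
eef_pos: [0.572, -0.3846, 0.0158]
eef_rot: [0.704, -0.067, 0.704, 0.067]
wrist_force: [0.8, -0.0, -1.1]
opening: 0.682
```

```bash
python3 -m jog '[0.5,0,0,0,20, 1,0,0,0,20, 1.5,0,0,0,20, 1.5,0,0,0,20, 1.5,0,0,0,20]'
```

```text
time_s: 13.3
eef_pos: [0.5719, -0.3846, 0.0156]
eef_rot: [0.704, -0.067, 0.704, 0.067]
wrist_force: [-4.6, 4.6, 10.8]
opening: 0.691
```

```bash
python3 -m jog '[-1,0,0,0,20, -1,0,0,0,20, -1,0,0,0,75, -1,0,0,0,88, -1,0,0,0,88]'
python3 -m jog '[-2,0,0,0,88, -10,0,0,0,88, -40,0,0,0,88, -80,0,0,0,88, -110,0,0,0,88]'
python3 - <<'E'
from h import *
a=np.radians(12);print(tool()[0],shift([.691,.078,.13]),yaw([-np.sin(a),np.cos(a),0]))
E
```

```text
time_s: 13.8
eef_pos: [0.5716, -0.3842, 0.0142]
eef_rot: [0.704, -0.067, 0.704, 0.067]
wrist_force: [0.6, -0.7, -0.6]
opening: 0.883
time_s: 14.3
eef_pos: [0.5723, -0.3848, 0.1276]
eef_rot: [0.704, -0.068, 0.703, 0.066]
wrist_force: [0.1, 0.8, 0.7]
opening: 0.885
[ 0.57230317 -0.38475784  0.12755384] [ -3.  432.  203.9] -1.1247562629789627
```

```bash
python3 -m jog '[0,42,24,0,75, 0,85,48,0,75, 0,128,72,0,75, 0,170,94,0,75, 0,214,114,0,75]'
python3 -m jog '[0,42,20,0,75, 0,85,40,0,75, 0,128,58,0,75, 0,170,70,0,75, 0,205,75,0,75]'
python3 -m jog '[0,0,0,0,75, 0,0,0,0,75, 0,0,0,0,75, 0,0,0,0,75, 0,0,0,0,75]'
python3 - <<'E'
from h import *
c=optics.get_calibration("wrist");im=optics.camera("wrist");np.save("pics/w5.npy",c);cv2.imwrite("pics/w5.png",im[:,:,::-1])
print(tool()[0],shift([.691,.078,.006]),proj(c,[[.691,.078,.062],[.691,.078,.044]]))
E
```

```text
time_s: 14.8
eef_pos: [0.6441, -0.151, 0.1256]
eef_rot: [0.704, -0.067, 0.703, 0.067]
wrist_force: [-0.2, -0.2, -0.8]
opening: 0.751
time_s: 15.3
eef_pos: [0.6788, 0.0656, 0.1255]
eef_rot: [0.704, -0.067, 0.703, 0.068]
wrist_force: [0.1, 0.5, -0.8]
opening: 0.75
time_s: 15.8
eef_pos: [0.6784, 0.0615, 0.1247]
eef_rot: [0.704, -0.066, 0.704, 0.066]
wrist_force: [-0.2, 0.8, -0.1]
opening: 0.752
[0.67838484 0.0616637  0.12465794] [118.7  13.7  15.4] [[296.24416237 243.80149147]
 [294.79773046 234.71047388]]
```

View pics/w5.png

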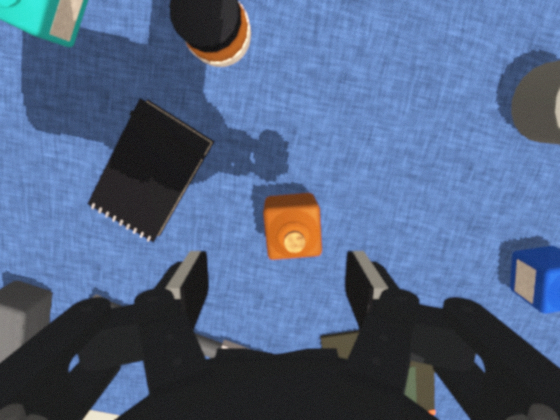

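The cork is at (294,241) against (296,244) predicted, and the body is turned about 4°. The notebook (left) and the jar are clear of the fingers.

```bash
python3 -m jog '[20,13,15,-4,75, 60,13,15,-4,75, 90,13,15,-4,75, 108,13,15,-4,75, 118,13,15,-4,75]'
python3 -m jog '[0,0,0,0,75, 0,0,0,0,20, 0,0,0,0,20, 0,0,0,0,20, 0,0,0,0,20]'
python3 -m jog '[0,0,0,0,20, -10,0,0,0,20, -40,0,0,0,20, -80,0,0,0,20, -120,0,0,0,20]'
python3 - <<'E'
from h import *
a=np.radians(11);print(tool()[0],shift([.5485,-.262,.125]),yaw([-np.sin(a),np.cos(a),0]))
E
```

```text
time_s: 16.35
eef_pos: [0.6895, 0.078, 0.0045]
eef_rot: [0.7, -0.091, 0.702, 0.091]
wrist_force: [0.7, -0.8, -0.2]
opening: 0.747
time_s: 16.85
eef_pos: [0.6922, 0.0783, 0.0089]
eef_rot: [0.702, -0.092, 0.7, 0.091]
wrist_force: [-0.3, -0.6, 6.5]
opening: 0.484
time_s: 17.35
eef_pos: [0.6894, 0.0786, 0.1272]
eef_rot: [0.7, -0.091, 0.702, 0.092]
wrist_force: [-0.0, -0.8, -1.7]
opening: 0.476
[0.68941728 0.07864582 0.1272452 ] [   2.5 -293.  -223.7] 3.8800163264703116
```

```bash
python3 -m jog '[0,-40,-30,0,20, 0,-80,-60,0,20, 0,-119,-90,0,20, 0,-158,-120,0,20, 0,-196,-150,0,20]'
python3 -m jog '[0,-40,-30,4,20, 0,-80,-60,4,20, 0,-97,-74,4,20, 0,-97,-74,4,20, 0,-97,-74,4,20]'
python3 - <<'E'
from h import *
a=np.radians(11);print(tool()[0],shift([.5485,-.262,.014]),yaw([-np.sin(a),np.cos(a),0]))
E
```

```text
time_s: 17.85
eef_pos: [0.5946, -0.1508, 0.1269]
eef_rot: [0.701, -0.092, 0.701, 0.092]
wrist_force: [1.4, -1.1, -0.8]
opening: 0.484
time_s: 18.35
eef_pos: [0.5489, -0.2621, 0.1267]
eef_rot: [0.704, -0.066, 0.704, 0.067]
wrist_force: [0.9, 0.7, -1.5]
opening: 0.478
[ 0.54890265 -0.26214954  0.1267015 ] [ 1.127e+02  1.000e-01 -4.000e-01] -0.20838716146900538
```

```bash
python3 -m jog '[40,0,0,0,20, 80,0,0,0,20, 100,0,0,0,20, 108,0,0,0,20, 112,0,0,0,20]'
python3 -m jog '[0.5,0,0,0,20, 1,0,0,0,20, 1.5,0,0,0,20, 1.5,0,0,0,20, 1.5,0,0,0,20]'
```

```text
time_s: 18.85
eef_pos: [0.5496, -0.2608, 0.0141]
eef_rot: [0.704, -0.067, 0.704, 0.068]
wrist_force: [-0.9, -0.8, -1.0]
opening: 0.483
time_s: 19.35
eef_pos: [0.5495, -0.2625, 0.0137]
eef_rot: [0.704, -0.067, 0.704, 0.067]
wrist_force: [-0.4, 0.1, -1.1]
opening: 0.478
```

```bash
python3 -m jog '[0.5,0,0,0,20, 1,0,0,0,20, 1.5,0,0,0,20, 1.5,0,0,0,20, 1.5,0,0,0,20]'
```

```text
time_s: 19.85
eef_pos: [0.5494, -0.2624, 0.0128]
eef_rot: [0.704, -0.067, 0.704, 0.067]
wrist_force: [-4.4, 1.7, 8.8]
opening: 0.485
```

```bash
python3 -m jog '[-1,0,0,0,20, -1,0,0,0,20, -1,0,0,0,55, -1,0,0,0,65, -1,0,0,0,65]'
python3 -m jog '[-2,0,0,0,65, -10,0,0,0,65, -40,0,0,0,65, -80,0,0,0,65, -125,0,0,0,65]'
python3 -m jog '[-45,0,0,0,65, -90,0,0,0,65, -130,0,0,0,65, -130,0,0,0,65, -130,0,0,0,65]'
python3 - <<'E'
from h import *
im=optics.camera("scene")[:,:,::-1];cv2.imwrite("pics/scene1.png",im)
s=optics.camera("side")[:,:,::-1];cv2.imwrite("pics/side1.png",s)
a=cv2.resize(im[170:270,100:200],None,fx=4,fy=4,interpolation=cv2.INTER_CUBIC)
b=cv2.resize(im[165:235,235:335],None,fx=4,fy=4,interpolation=cv2.INTER_CUBIC)
d=cv2.resize(s[170:290,220:320],None,fx=4,fy=4,interpolation=cv2.INTER_CUBIC)
o=np.zeros((600,800,3),np.uint8);o[:400,:400]=a;o[:280,400:]=b
d=cv2.resize(s[165:285,150:310],None,fx=2.5,fy=2.5,interpolation=cv2.INTER_CUBIC);o[290:590,400:800]=d
cv2.imwrite("pics/crop1.png",o);print(tool()[0])
E
```

```text
time_s: 20.35
eef_pos: [0.5493, -0.2622, 0.0125]
eef_rot: [0.704, -0.067, 0.704, 0.067]
wrist_force: [-0.7, 0.1, -0.0]
opening: 0.649
time_s: 20.85
eef_pos: [0.5485, -0.2616, 0.1384]
eef_rot: [0.703, -0.066, 0.704, 0.068]
wrist_force: [1.2, -0.5, -0.1]
opening: 0.654
time_s: 21.35
eef_pos: [0.5497, -0.2625, 0.2695]
eef_rot: [0.705, -0.068, 0.703, 0.066]
wrist_force: [-0.4, 0.2, -0.6]
opening: 0.651
[ 0.5485795  -0.26169986  0.26635039]
```

View pics/crop1.png

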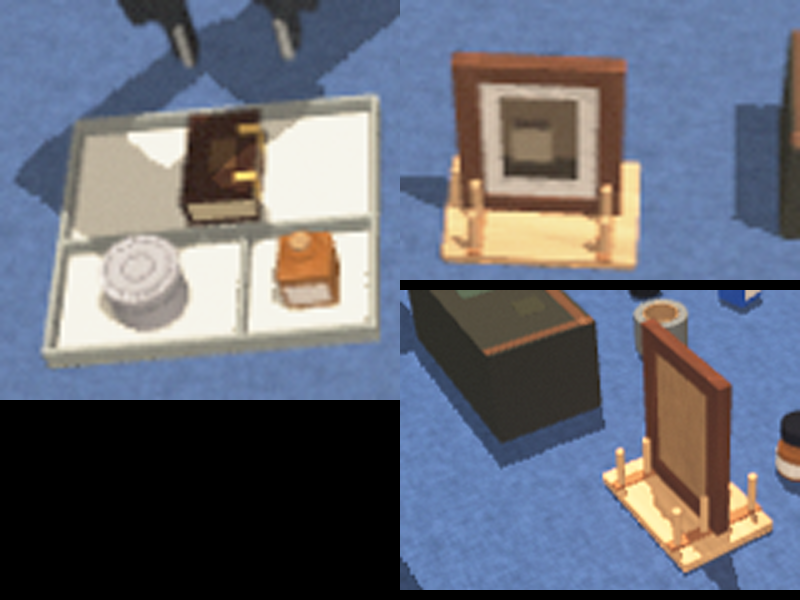

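Tray check: book flat in the long compartment, tin in the middle one, ink bottle in the smallest, all inside the walls. Frame: picture side toward +x, plain back toward the robot. Now I find its top edge.

```bash
python3 - <<'E'
from h import *
c=optics.get_calibration("scene");s=optics.get_calibration("side")
f=lambda p:(np.array(p)-[400,0])/4+[235,165]
g=lambda p:(np.array(p)-[400,290])/2.5+[150,165]
print("scene",plane(c,f([(453,53),(627,59)]),.182).round(4))
S=plane(s,g([(643,327),(658,320),(730,380),(712,388)]),.182);print("side bl fl fr br",S.round(4),S.mean(0))
# capsule top corners from side: near -y end: (486,354) back?, (594,320) front
print("cap side",plane(s,g([(486,356),(594,320)]),.11).round(4), "base",plane(s,g([(501,440),(600,403)]),0).round(4))
print(shift([.437,.011,.27]))
E
```

```text
scene [[ 0.4283 -0.0518  0.182 ]
 [ 0.4236  0.0726  0.182 ]]
side bl fl fr br [[ 0.4215  0.0588  0.182 ]
 [ 0.4387  0.0618  0.182 ]
 [ 0.4428 -0.0498  0.182 ]
 [ 0.4241 -0.0513  0.182 ]] [0.43176706 0.00486373 0.182     ]
cap side [[0.3183 0.1924 0.11  ]
 [0.4382 0.1955 0.11  ]] base [[0.3215 0.1958 0.    ]
 [0.4393 0.1982 0.    ]]
[ -3.1 288.9 -58.1]
```

```bash
python3 - <<'E'
from h import *
c=optics.get_calibration("scene")
C=lambda p:(np.array(p)-[240,365])/2.3+[230,165]
print(plane(c,C([(471,501),(647,508)]),0),plane(c,C([(470,450),(661,454)]),.11))
print(shift([.433,.01,.235]))
E
python3 -m jog '[0,45,-9,0,65, 0,90,-18,0,65, 0,135,-27,0,65, 0,180,-36,0,65, 0,225,-45,0,65]'
python3 -m jog '[0,30,-9,8,65, 0,60,-17,16,65, 0,65,-17,24,65, 0,65,-17,32,65, 0,65,-17,40,65]'
python3 -m jog '[0,0,0,8,65, 0,0,0,16,65, 0,0,0,24,65, 0,0,0,32,65, 0,0,0,40,65]'
python3 -m jog '[0,0,0,8,65, 0,0,0,16,65, 0,0,0,19,65, 0,0,0,19,65, 0,0,0,19,65]'
python3 - <<'E'
from h import *
c=optics.get_calibration("wrist");im=optics.camera("wrist");np.save("pics/w6.npy",c);cv2.imwrite("pics/w6.png",im[:,:,::-1])
a=np.radians(2.2);print(tool()[0],shift([.433,.01,.157]),yaw([np.cos(a),np.sin(a),0]))
E
```

```text
[[0.43511087 0.19953474 0.        ]
 [0.42700837 0.44196928 0.        ]] [[0.43651167 0.18824113 0.11      ]
 [0.42174324 0.4361232  0.11      ]]
[ 31.9 288.6 -62.2]
time_s: 21.95
eef_pos: [0.4607, -0.0479, 0.2655]
eef_rot: [0.703, -0.066, 0.705, 0.067]
wrist_force: [0.4, 0.7, 0.1]
opening: 0.651
time_s: 22.45
eef_pos: [0.4325, 0.0116, 0.2658]
eef_rot: [0.683, 0.179, 0.685, -0.179]
wrist_force: [1.8, 0.2, 0.4]
opening: 0.648
time_s: 22.95
eef_pos: [0.4326, 0.0112, 0.2657]
eef_rot: [0.58, 0.402, 0.582, -0.403]
wrist_force: [-0.2, 0.2, -0.4]
opening: 0.654
time_s: 23.45
eef_pos: [0.433, 0.011, 0.2664]
eef_rot: [0.508, 0.491, 0.509, -0.492]
wrist_force: [0.4, -0.1, -0.4]
opening: 0.644
[0.43318845 0.01099281 0.26667801] [109.7  -0.    1. ] -0.2415723347420169
```

View pics/w6.png

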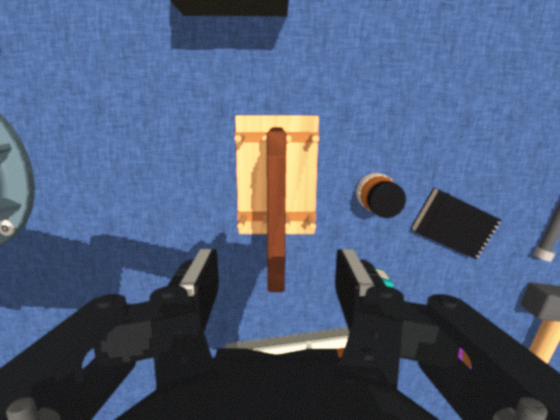

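The frame's top edge runs vertically at x≈277 from about y=131 to 290, centred between the fingers (about 277). I compute its centre.

```bash
python3 - <<'E'
from h import *
c=np.load("pics/w6.npy",allow_pickle=True).item()
print(plane(c,[(277,131),(276.5,290),(268,280),(285,280),(286,140),(268,140)],.182).round(4))
# capsule visible front/-y edge
print(plane(c,[(288,0),(288,14),(178,14)],.11).round(4))
E
```

```text
[[ 0.432   0.0711  0.182 ]
 [ 0.4358 -0.0508  0.182 ]
 [ 0.4289 -0.0422  0.182 ]
 [ 0.4421 -0.0418  0.182 ]
 [ 0.4384  0.0652  0.182 ]
 [ 0.4259  0.0648  0.182 ]]
[[0.4375 0.1766 0.11  ]
 [0.438  0.1658 0.11  ]
 [0.3452 0.1634 0.11  ]]
```

```bash
python3 -m jog '[35,0,1,0,65, 70,0,1,0,65, 95,0,1,0,65, 105,0,1,0,65, 109,0,1,0,65]'
python3 -m jog '[0,0,0,0,10, 0,0,0,0,0, 0,0,0,0,0, 0,0,0,0,0, 0,0,0,0,0]'
python3 -m jog '[0,0,0,0,0, 0,0,0,0,0, 0,0,0,0,0, -5,0,0,0,0, -10,0,0,0,0]'
python3 -m jog '[-15,0,0,0,0, -30,0,0,0,0, -45,0,0,0,0, -60,0,0,0,0, -75,0,0,0,0]'
python3 - <<'E'
from h import *
s=optics.camera("side")[:,:,::-1];cv2.imwrite("pics/side2.png",s)
print(tool()[0],shift([.50,.31,.235]),shift([.47,.31,.235]))
E
```

```text
time_s: 24.0
eef_pos: [0.4331, 0.01, 0.1577]
eef_rot: [0.508, 0.491, 0.509, -0.492]
wrist_force: [0.8, 0.1, 0.7]
opening: 0.65
time_s: 24.5
eef_pos: [0.4347, 0.0096, 0.16]
eef_rot: [0.509, 0.492, 0.507, -0.491]
wrist_force: [-1.2, 0.5, 6.0]
opening: 0.147
time_s: 25.0
eef_pos: [0.4332, 0.0101, 0.1685]
eef_rot: [0.508, 0.492, 0.508, -0.492]
wrist_force: [-0.5, 0.4, -4.0]
opening: 0.146
time_s: 25.5
eef_pos: [0.4333, 0.01, 0.2441]
eef_rot: [0.508, 0.492, 0.508, -0.492]
wrist_force: [-0.5, 0.9, -3.4]
opening: 0.146
[0.43472572 0.00972564 0.24675636] [  11.7   75.1 -298. ] [  11.6   45.1 -299. ]
```

View pics/side2.png

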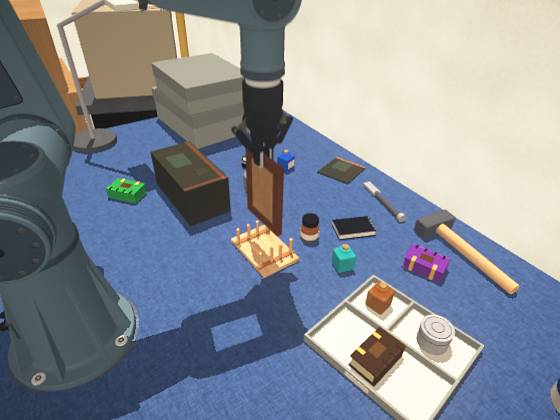

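```bash
python3 -m jog '[0,30,-30,0,0, 0,62,-66,0,0, 0,70,-112,0,0, 0,72,-160,0,0, 0,74,-208,0,0]'
python3 -m jog '[0,0,-40,0,0, 0,0,-75,0,0, 0,0,-90,0,0, 0,0,-90,0,0, 0,0,-90,0,0]'
python3 - <<'E'
from h import *
c=optics.get_calibration("wrist");im=optics.camera("wrist");np.save("pics/w7.npy",c);cv2.imwrite("pics/w7.png",im[:,:,::-1])
print(tool()[0],shift([.4645,.31,.155]))
print(proj(c,[[.4385,.19,.11],[.4275,.431,.11],[.436,.23,.11]]).round())
E
```

```text
time_s: 26.05
eef_pos: [0.5005, 0.2219, 0.2427]
eef_rot: [0.508, 0.492, 0.508, -0.492]
wrist_force: [0.9, -0.5, -3.8]
opening: 0.15
time_s: 26.55
eef_pos: [0.4976, 0.3095, 0.2429]
eef_rot: [0.508, 0.491, 0.508, -0.492]
wrist_force: [-0.1, -0.1, -3.9]
opening: 0.149
[0.49787479 0.30907375 0.24304847] [ 88.1 -33.2  -2.1]
[[212. 315.]
 [192.  47.]
 [208. 278.]]
```

View pics/w7.png

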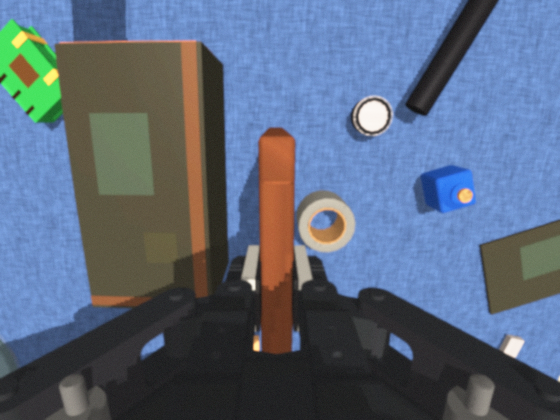

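The front top edge of the copper runs from (200,42) to about (208,299); the tape is at (326,222), clear of the frame. I compute the edge line.

```bash
python3 - <<'E'
from h import *
c=np.load("pics/w7.npy",allow_pickle=True).item()
P=plane(c,[(200,42),(203,150),(208,299),(58,44),(93,302)],.11);print(P.round(4))
B=plane(c,[(224,64),(226,235)],0);print("base",B.round(4))
d=P[2]-P[0];print(np.degrees(np.arctan2(d[0],-d[1])))
E
```

```text
[[0.4339 0.4349 0.11  ]
 [0.4347 0.3502 0.11  ]
 [0.4354 0.2077 0.11  ]
 [0.3182 0.4324 0.11  ]
 [0.3207 0.199  0.11  ]]
base [[0.4356 0.4358 0.    ]
 [0.4367 0.2332 0.    ]]
0.3766239423410502
```

```bash
python3 -m jog '[0,-10,-4,1,0, 0,-22,-4,1,0, 0,-31,-4,1,0, 15,-31,-4,1,0, 40,-31,-4,1,0]'
python3 -m jog '[20,0,0,0,0, 35,0,0,0,0, 43,0,0,0,0, 47,0,0,0,0, 48,0,0,0,0]'
python3 -m jog '[1,0,0,0,0, 2,0,0,0,0, 3,0,0,0,0, 4,0,0,0,0, 4,0,0,0,0]'
```

```text
time_s: 27.1
eef_pos: [0.4678, 0.3136, 0.2047]
eef_rot: [0.505, 0.498, 0.503, -0.494]
wrist_force: [0.8, -0.5, -2.8]
opening: 0.152
time_s: 27.6
eef_pos: [0.467, 0.3132, 0.1556]
eef_rot: [0.504, 0.496, 0.504, -0.496]
wrist_force: [-0.5, 0.3, -3.2]
opening: 0.15
time_s: 28.1
eef_pos: [0.4668, 0.3131, 0.1516]
eef_rot: [0.504, 0.496, 0.504, -0.496]
wrist_force: [0.3, -0.0, -3.6]
opening: 0.146
```

```bash
python3 -m jog '[1,0,0,0,0, 2,0,0,0,0, 3,0,0,0,0, 3,0,0,0,0, 3,0,0,0,0]'
python3 -m jog '[0.5,0,0,0,0, 1,0,0,0,0, 1,0,0,0,0, 1,0,0,0,0, 1,0,0,0,0]'
```

```text
time_s: 28.6
eef_pos: [0.4668, 0.3131, 0.1485]
eef_rot: [0.504, 0.496, 0.504, -0.496]
wrist_force: [0.1, -0.1, -3.5]
opening: 0.154
time_s: 29.1
eef_pos: [0.4671, 0.3132, 0.1481]
eef_rot: [0.504, 0.496, 0.504, -0.496]
wrist_force: [-1.2, -0.6, 2.2]
opening: 0.15
```

```bash
python3 -m jog '[0,0,0,0,20, 0,0,0,0,24, 0,0,0,0,28, 0,0,0,0,28, 0,0,0,0,28]'
python3 -m jog '[0,-2,0,0,28, 0,-4,0,0,28, 0,-6,0,0,28, 0,-8,0,0,28, 0,-10,0,0,28]'
python3 -m jog '[0,-3,0,0,28, 0,-6,0,0,28, 0,-9,0,0,28, 0,-12,0,0,28, 0,-15,0,0,28]'
python3 - <<'E'
from h import *
im=optics.camera("scene")[:,:,::-1];s=optics.camera("side")[:,:,::-1]
o=np.zeros((400,800,3),np.uint8);o[:,:400]=cv2.resize(im[140:240,320:420],(400,400),interpolation=2)
o[:,400:]=cv2.resize(s[90:230,140:280],(400,400),interpolation=2);cv2.imwrite("pics/lean1.png",o)
E
```

```text
time_s: 29.6
eef_pos: [0.4668, 0.3132, 0.1476]
eef_rot: [0.504, 0.496, 0.504, -0.496]
wrist_force: [0.3, -0.5, 0.8]
opening: 0.279
time_s: 30.1
eef_pos: [0.4566, 0.313, 0.1476]
eef_rot: [0.504, 0.496, 0.504, -0.496]
wrist_force: [-0.5, 0.3, 0.9]
opening: 0.28
time_s: 30.6
eef_pos: [0.4414, 0.3127, 0.1475]
eef_rot: [0.504, 0.496, 0.504, -0.496]
wrist_force: [-0.8, 0.5, 0.3]
opening: 0.279
```

View pics/lean1.png

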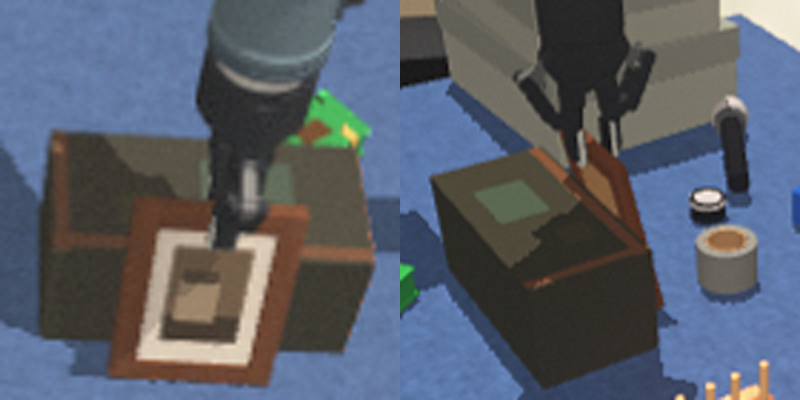

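Frame is tilting back as planned, and still between the fingers. I continue until it rests on the copper.

```bash
python3 -m jog '[0,-2,0,0,28, 0,-5,0,0,28, 0,-7,0,0,28, 0,-9,0,0,28, 0,-10,0,0,28]'
python3 -m jog '[0,-1,0,0,30, 0,-1,0,0,34, 0,-1,0,0,38, 0,-1,0,0,40, 0,-1,0,0,40]'
```

```text
time_s: 31.2
eef_pos: [0.4316, 0.3126, 0.1476]
eef_rot: [0.504, 0.496, 0.504, -0.496]
wrist_force: [1.1, -0.2, -0.1]
opening: 0.278
time_s: 31.7
eef_pos: [0.4309, 0.3126, 0.1476]
eef_rot: [0.504, 0.496, 0.504, -0.496]
wrist_force: [-0.4, -0.4, -0.3]
opening: 0.399
```

```bash
python3 -m jog '[-4,0,0,0,40, -10,0,0,0,40, -18,0,0,0,40, -30,0,0,0,40, -45,0,0,0,40]'
python3 -m jog '[-30,0,0,0,40, -60,0,0,0,40, -80,0,0,0,40, -80,-40,0,0,40, -80,-80,0,0,40]'
python3 -m jog '[0,-30,0,0,40, 0,-30,0,0,40, 0,-30,0,0,40, 0,-30,0,0,40, 0,-30,0,0,40]'
python3 - <<'E'
from h import *
im=optics.camera("scene")[:,:,::-1];s=optics.camera("side")[:,:,::-1]
cv2.imwrite("pics/sceneF.png",im);cv2.imwrite("pics/sideF.png",s)
o=np.zeros((600,800,3),np.uint8);o[:,:400]=cv2.resize(s[110:230,180:260],(400,600),interpolation=2)
o[:300,400:]=cv2.resize(im[160:250,320:440],(400,300),interpolation=2)
o[300:,400:]=cv2.resize(im[170:320,100:300],(400,300),interpolation=2);cv2.imwrite("pics/final.png",o)
E
```

```text
time_s: 32.2
eef_pos: [0.4307, 0.3125, 0.1936]
eef_rot: [0.504, 0.496, 0.504, -0.496]
wrist_force: [0.7, 0.2, -0.5]
opening: 0.4
time_s: 32.7
eef_pos: [0.3509, 0.3114, 0.2744]
eef_rot: [0.504, 0.497, 0.503, -0.496]
wrist_force: [-0.6, 0.5, -0.2]
opening: 0.401
time_s: 33.2
eef_pos: [0.3218, 0.3109, 0.2728]
eef_rot: [0.504, 0.496, 0.504, -0.496]
wrist_force: [0.3, -0.2, 0.4]
opening: 0.398
```

View pics/final.png

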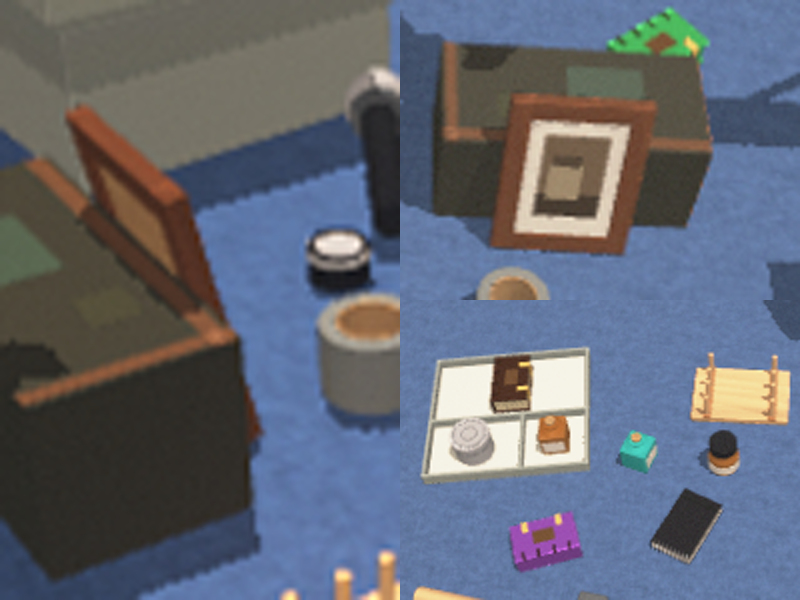

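```bash
python3 - <<'E'
from h import *
c=optics.get_calibration("scene")
f=lambda p:(np.array(p)-[400,0])*.3+[320,160]
print("foot front",plane(c,f([(492,246),(626,254)]),.003).round(3));print("top back",plane(c,f([(514,94),(656,99)]),.166).round(3))
E
```

```text
foot front [[0.47  0.253 0.003]
 [0.469 0.378 0.003]]
top back [[0.426 0.253 0.166]
 [0.421 0.376 0.166]]
```

The foot's front edge is at x≈0.470, so its back edge is about 22 mm out from the copper (0.434). The top is at x≈0.42–0.43, behind the foot, as expected for a lean. All checks pass, so I hand in.

```bash
python3 -c "
from bench import hand_in,status
print(hand_in(),status.get_obs()['time_s'])"
```

```text
the job is handed in; nothing more can be done
the job is handed in; nothing more can be done
```

The job is done and handed in at about 33 s of the 115 s allowed; `hand_in()` gives no verdict.

- **Finds tray:** the book lies flat in the long compartment, the tin stands in the middle-sized one and the ink bottle in the smallest, placed in that order. The highest wrist force I read was about 24 N, while setting the book down.
- **Framed photograph:** I lifted it out of the rack, stood it on the table and tipped it back against the copper between loosely open fingers.

**Last checks:**
- The last pictures show all three finds inside their compartments. The frame leans with its back on the top edge and the picture facing out, close to mid-length. The gripper was clear of everything.
- The frame's foot is about 22 mm out from the copper at its back edge and about 36 mm at its front edge, within the 15 to 45 mm asked.
- The tape, notebook and jar were not touched and look to be where they were.

**What disagreed:** the scene camera gave the capsule's angle as about 2–3.5° and the wrist camera about 0.5°, and they put the copper's face up to 5 mm apart. I aimed between the two. At most the frame is a degree or two off parallel to the copper.

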